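# Open the blue-lidded adapter test fixture

### The job

The test in the fixture with the blue lid is finished. Press that fixture's round green release button so that its lid springs fully open to its stop, then let go of the button; leave the grey-lidded fixture shut.

Things in the scene. Friction and masses are not known exactly. Their poses are not given: they have to be found in the camera images.
- blue_release_top (a point): Centre of the top face of the green release button (30 mm across, in a black collar) of the BLUE-lidded fixture: fixed aluminium base 180 x 130 mm, 50 mm high, button on the robot's side. Unpressed, this face is 70 mm above the bench, 8 mm above the collar; it moves with the button. z up, x points towards the lid's hinge (turned up to 30 degrees from world x).
- blue_release (a joint): Downward travel of that green button in m: 0 = up, 0.008 = fully pressed. Spring: 1.5 N at first, about 5 N at the bottom; it comes back up when let go. By 0.005 it has drawn back the catch that latches the lid's front edge.
- blue_lid (a joint): Angle in rad of the blue-rimmed, clear-windowed lid (102 x 120 mm): 0 = latched, 1.75 = at its stop, leaning just past upright. Shut, its top is 78 mm above the bench. Front edge 44 mm, hinge 146 mm from the button's centre along +x of its point. Unlatched, a spring swings it up and away from the button in under a second, to 165 mm high, and keeps it open.
- grey_lid (a joint): Angle in rad of the lid of the other fixture, of the same size and mechanism and with the same green button, but with a GREY lid rim: 0 = shut and latched, 1.75 = open. It stands left or right of the blue one and must stay shut.

How it is judged:
By the outcome, as a careful person would: the job done as asked, in the order asked, and still so for the second after the job is handed in, with the robot touching nothing.
It also fails if it takes over 29 s, if anything falls off the work surface, if the arm or the gripper's body presses on something with over 40 N, if the wrist force passes 120 N, or if a joint passes its speed limit or range.

### The arm

A 6-joint arm with a two-finger parallel gripper is mounted at the origin on the work surface. World frame = base frame: x ahead of the robot, y to its left, z up, the work surface at z = 0. Lengths are in m, angles in degrees, forces in N, time in s.
With the tool pointing down it reaches from about 0.4 to 0.825 m from the base axis. Payload 7 kg.
Tool frame: the origin (TCP) lies at the very end of the fingers, on their centre line; the grasp point (between the pads) lies 19 mm behind it; z points along the fingers, y is the line along which they close (so a half turn about z gives the same grasp; the last joint's range is limited). The gripper opens to 88 mm and grips with 3 to 60 N. Pads are 19 mm wide; open, the fingers measure 130 mm over their backs; the gripper's body (78 mm by 193 mm) begins 47 mm behind the grasp point.
Start: joints at [92.195, 20.546, 0.682, 0, -70.136, -16.507], TCP at [0.167, 0.654, 0.204] pointing down, gripper open.
Joint ranges: [-176.03, 176.03], [-82.01, 121.73], [-58.28, 71.71], [-173.87, 95.51], [-174.79, -0.11], [-173.66, 173.66]. Speed limits (degrees/s): [136.94, 136.94, 172.46, 180, 180, 180].

### API

Orientations are given as [roll, pitch, yaw] about the fixed x, y, z axes, in that order (R = Rz(yaw) Ry(pitch) Rx(roll)).
In Python, from plant import r gives the robot as it stands. The module is installed in compiled form; this text tells all that it offers.
- The arm moves only by the tool jog_arm, never from a script. Its arguments are lists of equal length, an entry for each row: "travel": the shift along the tool's x, y, z each as a share of 50 cm, from -1 to 1, a list of three; "dr": the turn, a rotation vector about the tool's x, y, z each as a share of 360 degrees, from -1 to 1, a list of three; "claw": the opening, from 0 (shut) to 1 (fully open). A call has exactly 10 rows; each row is the pose to reach, as a shift and turn from the pose commanded when the call began, along the tool's axes at that moment, turning the shorter way round; what a row does not reach only later rows make up. A row lasts 1/8 s, in which the tool goes at most 62.5 mm and 10.7 degrees, less where a joint would pass 70% of its speed; a pose out of reach is approached as far as the arm can. A call with a number of a shift or a turn outside -1 to 1 is refused whole. A call with a gripper value outside its range is refused whole. The fingers move at their own pace and stop on an object; "newtons" is the grip in N (left out, the last holds). Time passes only in rows, so rows that repeat a pose let the fingers close, or fill a call up. It gives the time, the measured TCP pose, the force, the opening and the grip force at its end, in the units of the state.
- r.get_state(): the state, without advancing time (a new reading comes with each control period).
- r.capture(name): name is "side" or "top"; returns a dict with "pixels" (480x640x3 uint8, red, green, blue), "range_z" (480x640 float32, m along the optical axis (not along the pixel's ray), 0 where there is no reading), "fx", "fy", "cx", "cy" (pixels), "position" and "attitude" of the camera in the world. Camera axes: x right, y up, looking along -z (the intrinsics and any distortion apply to the point x, -y, -z); pixel columns grow to the right and rows downward; lengths in m; the calibration is good to about 2 mm. A picture is of the moment at which its call begins.
- r.close_job(): hands the job in; it is judged then, once.
Trained networks look in the newest picture that a camera, given by its name, has taken for a name from the list of things; names that differ only in an ending like _2 or _b are one class to them, and where a whole thing is asked for, a point or a joint stands for the part that bears it (a point fixed in the world has none). Each returns a list of dicts, best first, with "conf" (0 to 1); they miss things now and then, are a little off and sometimes report something else, mostly with a low value. They report only what shows in the picture. A call takes as long as a camera call.
- r.boxes_of(name, camera): "extent" ([left, top, right, bottom] in pixels, round what is visible of it).
- r.regions_of(name, camera): "pixels" (480x640 bool, what is visible of it) and "extent" ([left, top, right, bottom] in pixels, round what is visible of it).
- r.tip_of(name, camera): "at" ([column, row] in pixels: a listed point, or the origin of a listed thing).
The state is a dict: "time_s": time; "joints": joint angles; "qd": joint speeds; "joint_torque": joint torques, N m; "tcp_pos": TCP position; "eef_rot": TCP orientation; "contact_force": force on the tool from outside, world axes, zero at the start; "moment": the same for the moment, N m; "gripper_width": finger opening in m; "gripper_force": force on a finger pad.
Only numpy, scipy, OpenCV 4.12 (cv2) and the standard library are available. Lean on these libraries where they do the work, as an engineer would, in place of code of your own. Each camera call takes 0.05 s, during which the arm holds its last target. There are 200 camera calls.

## Working session

There is one attempt and no reset: what is moved stays moved. The work goes in short steps, Python scripts to look and compute and a tool call to move; the robot and the scene stay as the last step left them, time stands still between calls to the robot, and variables do not carry over. Pictures are saved under pics/ and viewed, at most 10 in all, crops included, and the job is handed in when it is done.

Besides the shell and the picture viewer there is one more tool, called after "Call:" as name(argument=value, ...), one argument or row to a line, values as JSON. jog_arm: Moves the arm, as the interface text tells. Its arguments: {"type":"object","properties":{"travel":{"type":"array"},"dr":{"type":"array"},"claw":{"type":"array"},"newtons":{"type":"number"}},"required":["travel","dr","claw"]}

```bash
mkdir -p pics; cat > h.py <<'E'
from plant import r
import numpy as np, cv2
from scipy.spatial.transform import Rotation as R
def att(c):
    a=np.array(c["attitude"],float)
    if a.shape==(3,3): return a
    return R.from_euler('xyz',a,degrees=True).as_matrix() if a.size==3 else R.from_quat(a).as_matrix()
def world(c,u,v):
    u,v=int(round(u)),int(round(v))
    p=c["range_z"][v-2:v+3,u-2:u+3]; d=np.median(p[p>0])
    q=np.array([(u-c["cx"])/c["fx"]*d,-(v-c["cy"])/c["fy"]*d,-d])
    return att(c)@q+np.array(c["position"])
E
python3 - <<'E'
from h import *
s=r.get_state(); print(s)
for n in("top","side"):
    c=r.capture(n); print(n,{k:c[k] for k in c if k not in("pixels","range_z")})
    cv2.imwrite(f"pics/{n}0.png",c["pixels"][:,:,::-1])
    for t in r.tip_of("blue_release_top",n): print("tip",t, world(c,*t["at"]))
    for nm in("blue_release","blue_lid","grey_lid"):
        for b in r.boxes_of(nm,n):
            e=b["extent"]; print(nm,b,world(c,(e[0]+e[2])/2,(e[1]+e[3])/2))
E
```

```text
{'time_s': 0.0, 'joints': array([ 9.21956731e+01,  2.05898791e+01,  6.33646658e-01, -2.09707895e-02,
       -7.01351255e+01, -1.65061699e+01]), 'qd': array([-0.05928526, -0.05905849,  0.02276429, -0.03638288,  0.07898584,
       -0.01671714]), 'joint_torque': array([-3.68823848e-04, -5.82715237e+01,  2.93048286e+01,  6.99703574e+00,
        6.96582603e-03, -1.65651168e-04]), 'tcp_pos': array([0.1667461 , 0.65353707, 0.20343663]), 'eef_rot': array([ 1.79906805e+02, -7.05757979e-03, -1.43176327e+01]), 'contact_force': array([-0.54131227, -0.56179769,  0.58180407]), 'moment': array([-0.01106363, -0.01263885,  0.0100187 ]), 'gripper_force': 0.0, 'gripper_width': 0.0878338744419066}
top {'fx': 557.1372036074728, 'fy': 557.1372036074728, 'cx': 312.2304296504435, 'cy': 238.377142901156, 'position': array([ 0.47963562, -0.00158204,  1.16938109]), 'attitude': array([  7.37210463,  -0.31784007, -89.29863238])}
tip {'at': [463.4, 313.9], 'conf': 0.68} [ 0.47646082 -0.30211716  0.07322674]
blue_release {'extent': [454.8, 304.7, 470.4, 317.7], 'conf': 0.52} [ 0.4822714  -0.30224394  0.07324168]
b
[... 211 characters left out ...]
 472.92857331403536, 'fy': 472.92857331403536, 'cx': 320.6324778044074, 'cy': 250.555864568098, 'position': array([ 0.48634689, -0.75823896,  0.70074609]), 'attitude': array([52.11039624, -0.22767456, -8.44866237])}
tip {'at': [273.2, 388.7], 'conf': 0.78} [ 0.4813281  -0.30045746  0.07348833]
blue_release {'extent': [267.1, 383.7, 284.2, 403.0], 'conf': 0.74} [ 0.48544211 -0.30798857  0.07277493]
blue_lid {'extent': [276.9, 327.9, 372.9, 411.7], 'conf': 0.77} [ 0.5674554  -0.27742435  0.0753526 ]
blue_lid {'extent': [299.4, 203.4, 351.5, 243.4], 'conf': 0.36} [0.63221137 0.13771908 0.07568732]
grey_lid {'extent': [296.3, 202.2, 351.6, 245.4], 'conf': 0.69} [0.62943653 0.13495499 0.0750271 ]
```

View pics/top0.png

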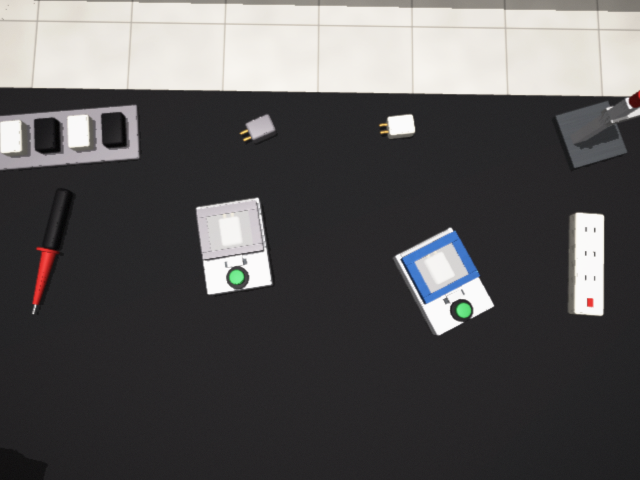

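View pics/side0.png

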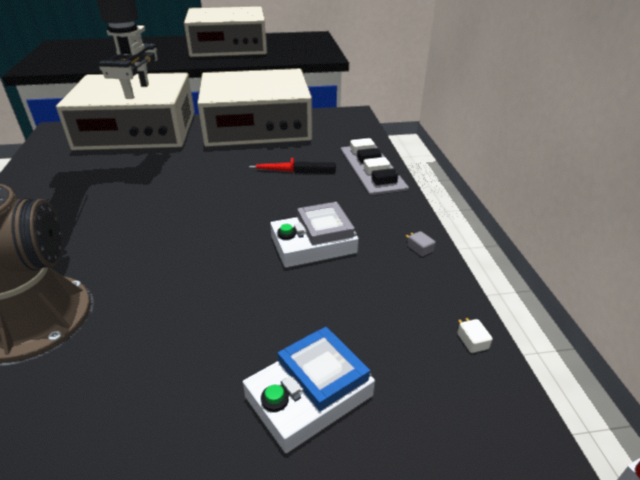

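The blue fixture's button is at top pixel (461,310) and side pixel (275,396). The grey fixture's button is at top pixel (237,277). The networks agree with the pictures. Next I'll refine the button centre by its green colour and get the fixture yaw.

```bash
cat >> h.py <<'E'
def green(n,z=0.07):
    c=r.capture(n); h=cv2.cvtColor(c["pixels"],cv2.COLOR_RGB2HSV)
    m=cv2.inRange(h,(45,120,60),(80,255,255))
    k,_,st,ce=cv2.connectedComponentsWithStats(m)
    for i in range(1,k):
        if st[i,4]<40: continue
        u,v=ce[i]; d=att(c)@np.array([(u-c["cx"])/c["fx"],-(v-c["cy"])/c["fy"],-1]); o=np.array(c["position"])
        print(n,ce[i],st[i],"plane",o+d*(z-o[2])/d[2],"depth",world(c,u,v))
    return c
def tool(ps):
    s=r.get_state(); M=R.from_euler('xyz',s["eef_rot"],degrees=True)
    for p in ps: print(p,"travel",np.round(M.inv().apply(np.array(p)-s["tcp_pos"])/0.5,4))
E
python3 - <<'E'
from h import *
for n in("top","side"):
    c=green(n)
    h=cv2.cvtColor(c["pixels"],cv2.COLOR_RGB2HSV); m=cv2.inRange(h,(100,120,60),(125,255,255))
    k,l,st,ce=cv2.connectedComponentsWithStats(m); i=1+np.argmax(st[1:,4])
    box=cv2.boxPoints(cv2.minAreaRect(np.argwhere(l==i)[:,::-1].astype(np.float32)))
    o=np.array(c["position"])
    for u,v in box:
        d=att(c)@np.array([(u-c["cx"])/c["fx"],-(v-c["cy"])/c["fy"],-1]); print("lid corner",(o+d*(.078-o[2])/d[2]).round(3))
tool([(.33,.54,.2),(.5,.35,.2),(.57,.15,.2),(.57,-.05,.2),(.48,-.302,.16)])
E
```

```text
top [236.09195402 276.66091954] [229 270  15  15 174] plane [0.54392808 0.14316693 0.07      ] depth [0.54302663 0.1428007  0.07400124]
top [462.83 309.83] [455 302  16  16 200] plane [ 0.48455008 -0.30285062  0.07      ] depth [ 0.48420931 -0.30224139  0.07341005]
lid corner [ 0.584 -0.18   0.078]
lid corner [ 0.643 -0.29   0.078]
lid corner [ 0.552 -0.336  0.078]
lid corner [ 0.494 -0.227  0.078]
side [285.94444444 228.83333333] [280 224  13  11 108] plane [0.54069236 0.13519241 0.07      ] depth [0.54060726 0.13201339 0.07176471]
side [274.10191083 393.84076433] [264 385  21  19 314] plane [ 0.48239183 -0.30711359  0.07      ] depth [ 0.48222788 -0.30890245  0.07212677]
lid corner [ 0.487 -0.236  0.078]
lid corner [ 0.583 -0.153  0.078]
lid corner [ 0.643 -0.298  0.078]
lid corner [ 0.552 -0.361  0.078]
(0.33, 0.54, 0.2) travel [0.3725 0.1403 0.0087]
(0.5, 0.35, 0.2) travel [0.7959 0.4245 0.0087]
(0.57, 0.15, 0.2) travel [1.0304 0.7775 0.0087]
(0.57, -0.05, 0.2) travel [1.1293 1.1651 0.0087]
(0.48, -0.302, 0.16) travel [1.0794 1.6979 0.0888]
```

Call:
jog_arm(
  travel=[
    [0.09,0.07,0],
    [0.18,0.14,0],
    [0.28,0.22,0],
    [0.38,0.3,0],
    [0.48,0.38,0],
    [0.58,0.46,0],
    [0.68,0.54,0],
    [0.78,0.62,0],
    [0.88,0.7,0],
    [0.96,0.78,0],
  ],
  dr=[
    [0,0,0.02],
    [0,0,0.04],
    [0,0,0.06],
    [0,0,0.08],
    [0,0,0.1],
    [0,0,0.12],
    [0,0,0.14],
    [0,0,0.16],
    [0,0,0.18],
    [0,0,0.2],
  ],
  claw=[0,0,0,0,0,0,0,0,0,0],
)

```text
time_s: 1.85
tcp_pos: [0.5343, 0.1599, 0.2047]
eef_rot: [-180.0, 0.0, -86.5]
contact_force: [2.1, 1.1, -0.5]
gripper_width: 0.0008
gripper_force: 0.0
```

```bash
python3 - <<'E'
from h import *
s=r.get_state(); print(s["time_s"],s["tcp_pos"],s["eef_rot"],s["joints"],s["gripper_width"])
tool([(.482,-.305,.13)]); print((s["eef_rot"][2]+152)/360)
E
```

```text
1.85 [0.53428279 0.15988282 0.2047121 ] [-1.79952417e+02  2.26765491e-02 -8.65321512e+01] [ 3.67808909e+01  9.48846046e+00 -1.43327379e+01  7.85465716e-03
 -6.61265836e+01 -3.33162272e+01] 0.0008191424880052151
(0.482, -0.305, 0.13) travel [0.9218 0.1607 0.1489]
0.18185513546560642
```

Call:
jog_arm(
  travel=[
    [0.11,0.02,0],
    [0.22,0.04,0],
    [0.33,0.06,0],
    [0.44,0.08,0],
    [0.55,0.1,0.02],
    [0.66,0.12,0.05],
    [0.77,0.14,0.09],
    [0.87,0.15,0.12],
    [0.922,0.161,0.149],
    [0.922,0.161,0.149],
  ],
  dr=[
    [0,0,0.02],
    [0,0,0.04],
    [0,0,0.06],
    [0,0,0.08],
    [0,0,0.1],
    [0,0,0.12],
    [0,0,0.14],
    [0,0,0.16],
    [0,0,0.182],
    [0,0,0.182],
  ],
  claw=[0,0,0,0,0,0,0,0,0,0],
)

```text
time_s: 3.1
tcp_pos: [0.481, -0.3051, 0.1284]
eef_rot: [179.9, -0.1, -152.1]
contact_force: [0.2, 0.3, -0.1]
gripper_width: 0.0006
gripper_force: 0.0
```

```bash
python3 - <<'E'
from h import *
s=r.get_state(); print(s["time_s"],s["tcp_pos"],s["eef_rot"],s["contact_force"])
c=green("side"); cv2.imwrite("pics/side1.png",cv2.resize(c["pixels"][250:450,170:430,::-1],None,fx=3,fy=3,interpolation=cv2.INTER_CUBIC)[:600,:780])
tool([(.482,-.305,.08),(.482,-.305,.0635)])
E
```

```text
3.1 [ 0.48099341 -0.30514016  0.12836901] [ 1.79890753e+02 -1.11622155e-01 -1.52058258e+02] [ 0.21736214  0.33185361 -0.13742423]
side [274.06976744 393.81063123] [264 385  20  19 301] plane [ 0.48234602 -0.30705115  0.07      ] depth [ 0.48223625 -0.30981422  0.07340233]
(0.482, -0.305, 0.08) travel [ 0.     -0.0015  0.0985]
(0.482, -0.305, 0.0635) travel [-0.     -0.0015  0.1315]
```

View pics/side1.png

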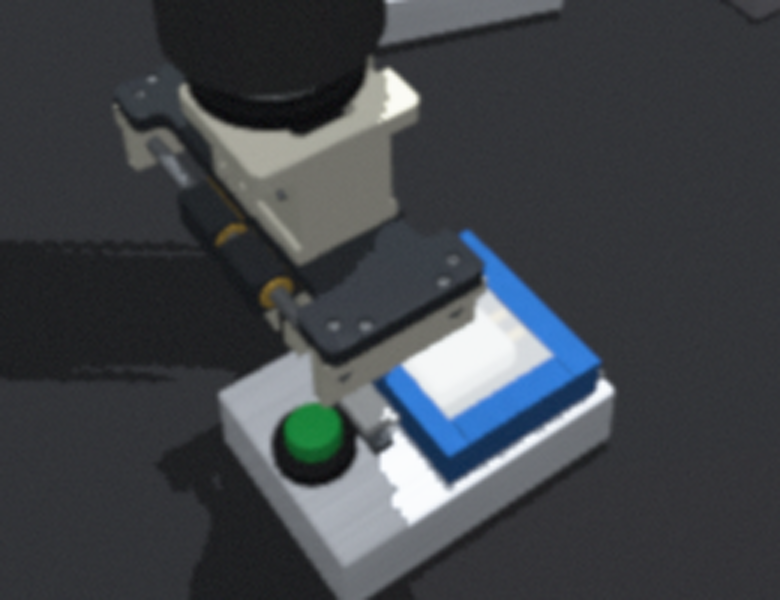

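The hand is above the button, at about (315,430) in the crop, and the lid is still shut. Pressing now.

Call:
jog_arm(
  travel=[
    [0,0,0.04],
    [0,0,0.08],
    [0,0,0.1],
    [0,0,0.11],
    [0,0,0.118],
    [0,0,0.124],
    [0,0,0.13],
    [0,0,0.13],
    [0,0,0.13],
    [0,0,0.13],
  ],
  dr=[
    [0,0,0],
    [0,0,0],
    [0,0,0],
    [0,0,0],
    [0,0,0],
    [0,0,0],
    [0,0,0],
    [0,0,0],
    [0,0,0],
    [0,0,0],
  ],
  claw=[0,0,0,0,0,0,0,0,0,0],
)

```text
time_s: 4.4
tcp_pos: [0.4824, -0.3038, 0.065]
eef_rot: [-180.0, 0.0, -151.8]
contact_force: [0.9, -0.0, -0.0]
gripper_width: 0.0005
gripper_force: 0.0
```

```bash
python3 - <<'E'
from h import *
s=r.get_state(); print(s["time_s"],s["tcp_pos"],s["eef_rot"],s["contact_force"])
c=r.capture("side"); cv2.imwrite("pics/side2.png",cv2.resize(c["pixels"][250:450,170:430,::-1],None,fx=3,fy=3,interpolation=cv2.INTER_CUBIC)[:600,:780])
E
```

```text
4.4 [ 0.48244579 -0.3038136   0.06499583] [-1.79990502e+02  6.62560109e-03 -1.51835990e+02] [ 0.92050464 -0.04263124 -0.01168253]
```

View pics/side2.png

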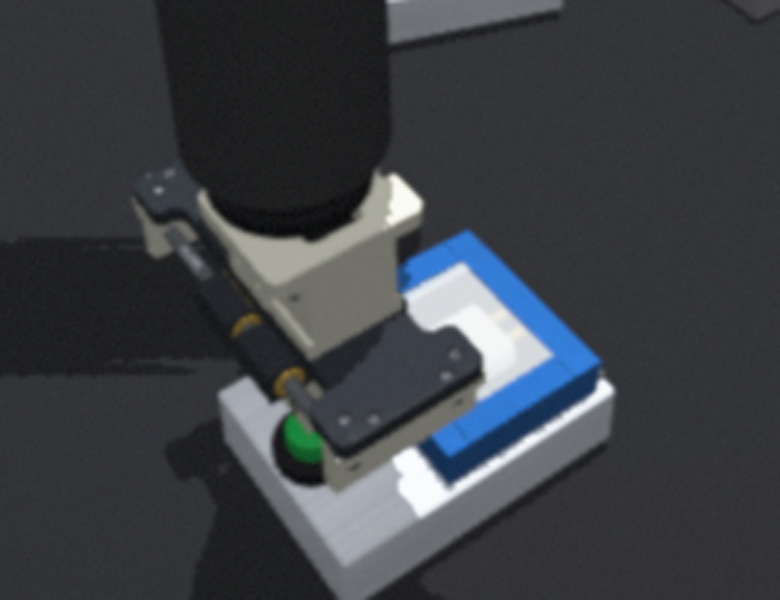

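The lid at (500,350) in the crop is still shut, and the hand hides the right half of the button. There is no press force yet, so I'll check the button's depth and the top view.

```bash
python3 - <<'E'
from h import *
c=green("side"); 
h=cv2.cvtColor(c["pixels"],cv2.COLOR_RGB2HSV); m=cv2.inRange(h,(45,120,60),(80,255,255)); m[:300]=0
P=np.array([world(c,u,v) for v,u in np.argwhere(m>0)]); print(P.min(0),np.median(P,0),P.max(0),len(P))
c=green("top"); cv2.imwrite("pics/top2.png",cv2.resize(c["pixels"][220:370,370:570,::-1],None,fx=4,fy=4,interpolation=cv2.INTER_CUBIC))
s=[r.get_state() for _ in range(3)]
for x in s: print(x["time_s"],x["tcp_pos"],x["contact_force"],x["moment"])
E
```

```text
side [270.3046875 396.6484375] [264 388  13  16 128] plane [ 0.4761974 -0.3113781  0.07     ] depth [ 0.47573563 -0.3139063   0.07276908]
[ 0.46676485 -0.39231248  0.06236703] [ 0.4757859  -0.31375779  0.0715043 ] [ 0.48549945 -0.29678074  0.18830538] 128
top [235.98170732 276.51829268] [229 270  15  15 164] plane [0.5442062  0.14339238 0.07      ] depth [0.54301998 0.14278555 0.07411619]
4.55 [ 0.48242798 -0.30375032  0.06494674] [ 0.3257164  -1.21967368 -0.23310808] [ 0.10196467 -0.13058146 -0.06668719]
4.55 [ 0.48242798 -0.30375032  0.06494674] [ 0.3257164  -1.21967368 -0.23310808] [ 0.10196467 -0.13058146 -0.06668719]
4.55 [ 0.48242798 -0.30375032  0.06494674] [ 0.3257164  -1.21967368 -0.23310808] [ 0.10196467 -0.13058146 -0.06668719]
```

View pics/top2.png

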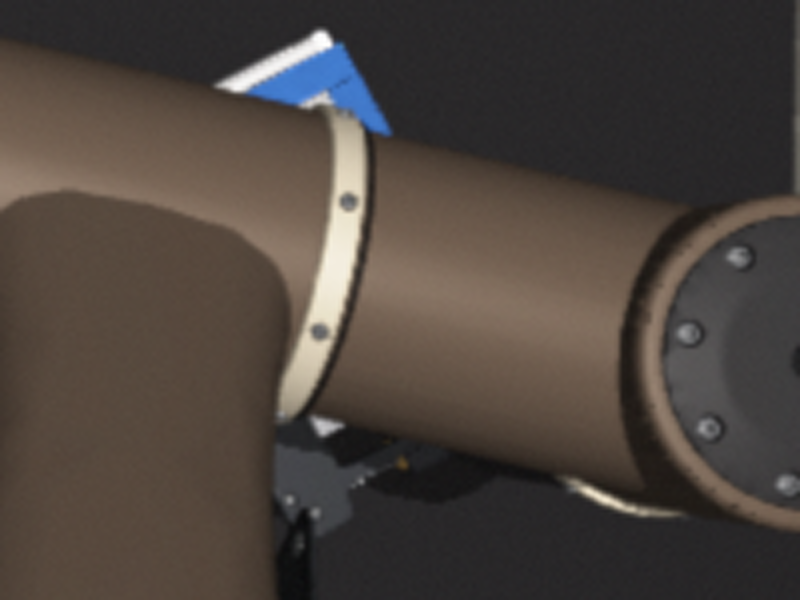

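The top view shows only the arm over the fixture, and the button still looks up. I'll read the depth of the gripper parts to see where the tip really is.

```bash
python3 - <<'E'
from h import *
c=r.capture("side"); o=np.array(c["position"]); s=r.get_state()
def proj(p):
    q=att(c).T@(np.array(p)-o); return (c["cx"]+c["fx"]*q[0]/-q[2], c["cy"]-c["fy"]*q[1]/-q[2])
print("tcp px",proj(s["tcp_pos"]),s["tcp_pos"])
for v in range(372,420,4):
    print(v,[tuple(world(c,u,v).round(3)) for u in range(262,300,6)])
cv2.imwrite("pics/side3.png",cv2.resize(c["pixels"][350:430,220:340,::-1],None,fx=6,fy=6,interpolation=cv2.INTER_CUBIC))
E
```

```text
tcp px (np.float64(274.1620483167401), np.float64(393.98795890423224)) [ 0.48243461 -0.30376787  0.06492318]
372 [(np.float64(0.469), np.float64(-0.346), np.float64(0.176)), (np.float64(0.477), np.float64(-0.345), np.float64(0.174)), (np.float64(0.485), np.float64(-0.362), np.float64(0.193)), (np.float64(0.493), np.float64(-0.364), np.float64(0.195)), (np.float64(0.501), np.float64(-0.365), np.float64(0.195)), (np.float64(0.509), np.float64(-0.366), np.float64(0.195)), (np.float64(0.516), np.float64(-0.367), np.float64(0.195))]
376 [(np.float64(0.469), np.float64(-0.35), np.float64(0.172)), (np.float64(0.477), np.float64(-0.349), np.float64(0.17)), (np.float64(0.485), np.float64(-0.361), np.float64(0.184)), (np.float64(0.493), np.float64(-0.37), np.float64(0.195)), (np.float64(0.5), np.float64(-0.372), np.float64(0.195)), (np.float64(0.508), np.float64(-0.373), np.float64(0.195)), (np.float64(0.516), np.float64(-0.374), np.float64(0.195))]
380 [(np.float64(0.468), np.float64(-0.35), np.float64(0.164)), (np.float64(0.476), np.float64(-0.355), np.float64(0.169)), (np.float64(0.484), np
[... 3379 characters left out ...]
np.float64(-0.327), np.float64(0.052)), (np.float64(0.489), np.float64(-0.396), np.float64(0.154)), (np.float64(0.498), np.float64(-0.33), np.float64(0.051)), (np.float64(0.508), np.float64(-0.329), np.float64(0.049)), (np.float64(0.517), np.float64(-0.33), np.float64(0.048))]
416 [(np.float64(0.46), np.float64(-0.313), np.float64(0.023)), (np.float64(0.47), np.float64(-0.329), np.float64(0.046)), (np.float64(0.479), np.float64(-0.333), np.float64(0.049)), (np.float64(0.488), np.float64(-0.334), np.float64(0.049)), (np.float64(0.498), np.float64(-0.335), np.float64(0.049)), (np.float64(0.507), np.float64(-0.336), np.float64(0.049)), (np.float64(0.516), np.float64(-0.337), np.float64(0.048))]
```

View pics/side3.png

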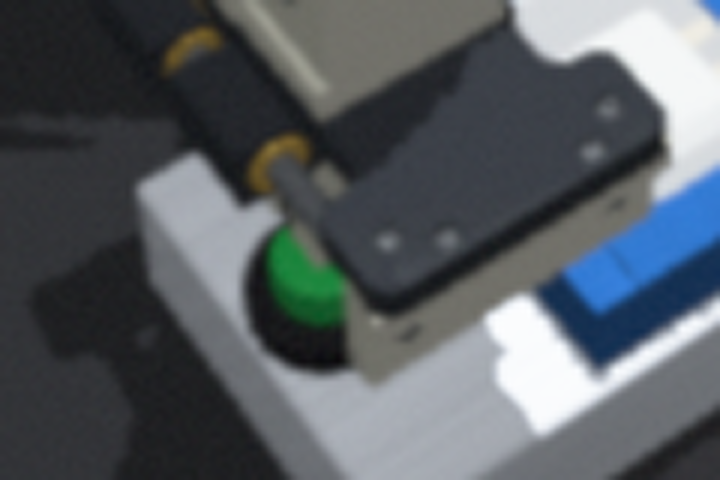

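The fingertip, at about (315,235) in the crop, is behind the plate and over the button. The button's height reads unchanged and the force is about zero. I'll go down in small steps and watch the force.

Call:
jog_arm(
  travel=[
    [0,0,0.002],
    [0,0,0.003],
    [0,0,0.004],
    [0,0,0.005],
    [0,0,0.006],
    [0,0,0.006],
    [0,0,0.006],
    [0,0,0.006],
    [0,0,0.006],
    [0,0,0.006],
  ],
  dr=[
    [0,0,0],
    [0,0,0],
    [0,0,0],
    [0,0,0],
    [0,0,0],
    [0,0,0],
    [0,0,0],
    [0,0,0],
    [0,0,0],
    [0,0,0],
  ],
  claw=[0,0,0,0,0,0,0,0,0,0],
)

```text
time_s: 5.85
tcp_pos: [0.4824, -0.3037, 0.0619]
eef_rot: [180.0, 0.0, -151.8]
contact_force: [0.4, 0.8, 0.2]
gripper_width: 0.0005
gripper_force: 0.0
```

```bash
python3 - <<'E'
from h import *
for i in range(4):
    c=r.capture("side"); s=r.get_state(); print(s["time_s"],s["tcp_pos"],s["contact_force"],s["moment"])
print(world(c,270,394),world(c,270,396),r.boxes_of("blue_lid","side"))
E
```

```text
5.9 [ 0.48241647 -0.30371954  0.06189035] [ 0.38053006 -0.29606738 -0.18495782] [ 0.07726929 -0.11247524 -0.02481868]
5.95 [ 0.48240554 -0.30372898  0.0618671 ] [-0.29425329  0.55191387 -0.1188574 ] [ 0.06671615 -0.12450217  0.00076958]
6.0 [ 0.48242278 -0.30374781  0.06189272] [-0.40496966  0.23028667 -0.05960014] [ 0.05241041 -0.15161937  0.0195254 ]
6.05 [ 0.48238137 -0.30372777  0.06185751] [ 0.53680023 -0.53096155 -0.28962624] [ 0.12915128 -0.14600477 -0.0194797 ]
[ 0.47610703 -0.30965453  0.07442935] [ 0.47586535 -0.31275479  0.07369117] [{'extent': [302.3, 327.8, 371.9, 412.0], 'conf': 0.75}]
```

Still no contact, so the real tip is higher than reported or the button lower. I'll keep going down slowly.

Call:
jog_arm(
  travel=[
    [0,0,0.001],
    [0,0,0.002],
    [0,0,0.003],
    [0,0,0.004],
    [0,0,0.005],
    [0,0,0.006],
    [0,0,0.007],
    [0,0,0.008],
    [0,0,0.008],
    [0,0,0.008],
  ],
  dr=[
    [0,0,0],
    [0,0,0],
    [0,0,0],
    [0,0,0],
    [0,0,0],
    [0,0,0],
    [0,0,0],
    [0,0,0],
    [0,0,0],
    [0,0,0],
  ],
  claw=[0,0,0,0,0,0,0,0,0,0],
)

```text
time_s: 7.35
tcp_pos: [0.4824, -0.3037, 0.0579]
eef_rot: [-180.0, 0.0, -151.8]
contact_force: [-0.4, 0.3, 0.6]
gripper_width: 0.0006
gripper_force: 0.0
```

```bash
python3 - <<'E'
from h import *
for i in range(2):
    c=r.capture("side"); s=r.get_state(); print(s["time_s"],s["tcp_pos"],s["contact_force"],s["moment"])
print(world(c,270,394),world(c,270,396),r.boxes_of("blue_lid","side"))
cv2.imwrite("pics/side4.png",cv2.resize(c["pixels"][350:430,220:340,::-1],None,fx=6,fy=6,interpolation=cv2.INTER_CUBIC))
E
```

```text
7.4 [ 0.48241056 -0.3037339   0.05790346] [-0.04890744  0.43040481  1.11670984] [ 0.07879935 -0.09781823 -0.02188558]
7.45 [ 0.48243021 -0.30374155  0.05786351] [ 0.11692943 -0.10678571  0.24474702] [ 0.11068517 -0.13555542  0.03154216]
[ 0.47614336 -0.31124657  0.07665218] [ 0.47587407 -0.31312554  0.07421301] []
```

View pics/side4.png

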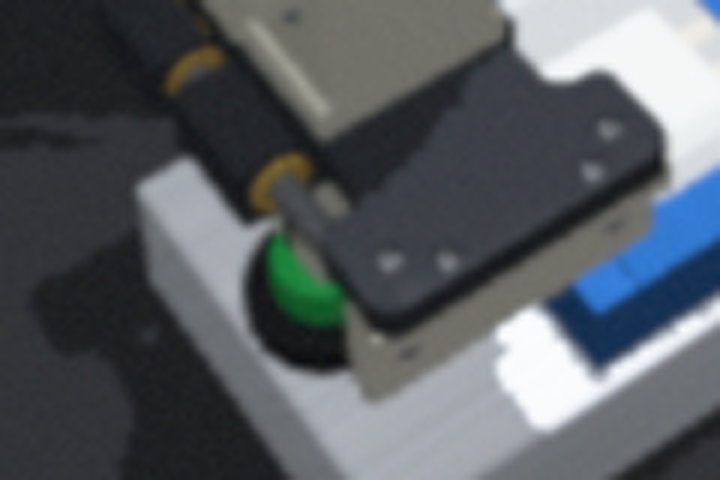

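The finger, at about (315,260), is closer to the button, which is still up. I'll keep going down in 6 mm steps, which is less than the button's stroke.

Call:
jog_arm(
  travel=[
    [0,0,0.002],
    [0,0,0.004],
    [0,0,0.006],
    [0,0,0.008],
    [0,0,0.01],
    [0,0,0.012],
    [0,0,0.012],
    [0,0,0.012],
    [0,0,0.012],
    [0,0,0.012],
  ],
  dr=[
    [0,0,0],
    [0,0,0],
    [0,0,0],
    [0,0,0],
    [0,0,0],
    [0,0,0],
    [0,0,0],
    [0,0,0],
    [0,0,0],
    [0,0,0],
  ],
  claw=[0,0,0,0,0,0,0,0,0,0],
)

```text
time_s: 8.75
tcp_pos: [0.4824, -0.3037, 0.0519]
eef_rot: [180.0, -0.0, -151.8]
contact_force: [-0.3, 0.6, 0.1]
gripper_width: 0.0005
gripper_force: 0.3
```

```bash
python3 - <<'E'
from h import *
for i in range(3):
    c=r.capture("side"); s=r.get_state(); print(s["time_s"],s["tcp_pos"],s["contact_force"],s["moment"])
print(world(c,270,394),world(c,270,396),world(c,268,400),world(c,340,370),r.boxes_of("blue_lid","side"))
E
```

```text
8.8 [ 0.48239994 -0.30376319  0.05189027] [ 0.1511029  -0.114706    1.00384975] [ 0.11777206 -0.07604056 -0.05172667]
8.85 [ 0.48236595 -0.30372516  0.05185916] [-0.01310892  0.50207199  0.50968401] [ 0.11577896 -0.02544649 -0.04170811]
8.9 [ 0.48239904 -0.30374204  0.05188083] [-1.32884152 -0.44043226  0.30566179] [ 0.10661337 -0.02359895 -0.00926728]
[ 0.476239   -0.31543592  0.08250136] [ 0.47589269 -0.31391666  0.07532658] [ 0.47218105 -0.313375    0.06495711] [ 0.59161897 -0.2808132   0.07519538] []
```

Call:
jog_arm(
  travel=[
    [0,0,0.002],
    [0,0,0.004],
    [0,0,0.006],
    [0,0,0.008],
    [0,0,0.01],
    [0,0,0.01],
    [0,0,0.01],
    [0,0,0.01],
    [0,0,0.01],
    [0,0,0.01],
  ],
  dr=[
    [0,0,0],
    [0,0,0],
    [0,0,0],
    [0,0,0],
    [0,0,0],
    [0,0,0],
    [0,0,0],
    [0,0,0],
    [0,0,0],
    [0,0,0],
  ],
  claw=[0,0,0,0,0,0,0,0,0,0],
)

```text
time_s: 10.2
tcp_pos: [0.4824, -0.3037, 0.0469]
eef_rot: [-180.0, 0.0, -151.8]
contact_force: [-1.0, 1.1, 3.8]
gripper_width: 0.0009
gripper_force: 1.8
```

```bash
python3 - <<'E'
from h import *
for i in range(3):
    c=r.capture("side"); s=r.get_state(); print(s["time_s"],s["tcp_pos"],s["contact_force"],s["moment"])
print(world(c,270,396),world(c,268,400),world(c,340,370),r.boxes_of("blue_lid","side"))
cv2.imwrite("pics/side5.png",cv2.resize(c["pixels"][350:430,220:340,::-1],None,fx=6,fy=6,interpolation=cv2.INTER_CUBIC))
E
```

```text
10.25 [ 0.48241817 -0.30374752  0.04687854] [-0.36045165  1.96673424  4.4700832 ] [ 0.40163911  0.23830553 -0.06498337]
10.3 [ 0.48241419 -0.30372544  0.04686901] [-0.82672281  1.29834757  3.3552392 ] [0.30379233 0.2456983  0.05143053]
10.35 [ 0.48243272 -0.30374867  0.04688682] [-1.45287648 -0.17409964  3.35084192] [ 0.33652998  0.21609801 -0.0249001 ]
[ 0.47591208 -0.31474077  0.07648659] [ 0.47217435 -0.31316432  0.06465601] [ 0.59497972 -0.26557164  0.05522502] [{'extent': [324.6, 288.9, 393.6, 382.0], 'conf': 0.76}]
```

View pics/side5.png

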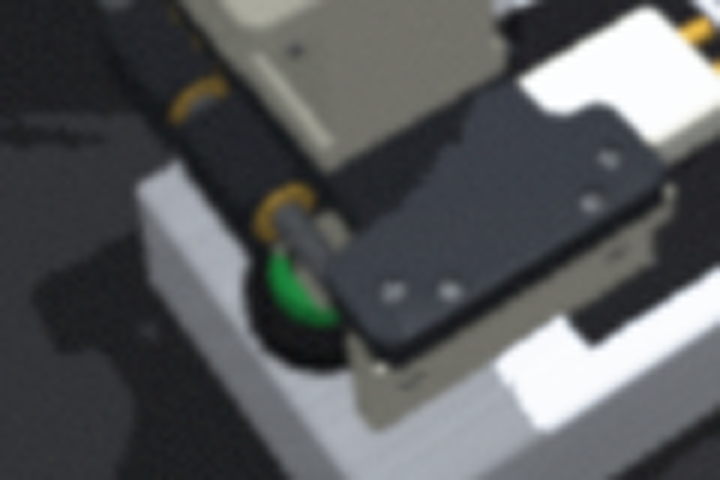

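The lid has opened: its blue rim has gone from the crop and the white plug in the fixture at (620,90) is uncovered. The press force was 3.8 N. I'll let go by going straight up, then back.

Call:
jog_arm(
  travel=[
    [0,0,-0.02],
    [0,0,-0.05],
    [0,0,-0.1],
    [0,0,-0.18],
    [0,0,-0.26],
    [0,0,-0.34],
    [0.05,-0.1,-0.4],
    [0.05,-0.2,-0.4],
    [0.05,-0.3,-0.4],
    [0.05,-0.3,-0.4],
  ],
  dr=[
    [0,0,0],
    [0,0,0],
    [0,0,0],
    [0,0,0],
    [0,0,0],
    [0,0,0],
    [0,0,0],
    [0,0,0],
    [0,0,0],
    [0,0,0],
  ],
  claw=[0,0,0,0,0,0,0,0,0,0],
)

```text
time_s: 11.65
tcp_pos: [0.5314, -0.45, 0.2455]
eef_rot: [179.9, -0.1, -152.0]
contact_force: [0.2, 1.7, -0.5]
gripper_width: 0.0004
gripper_force: 0.0
```

```bash
python3 - <<'E'
from h import *
c=green("side"); s=r.get_state(); print(s["time_s"],s["tcp_pos"],s["contact_force"])
h=cv2.cvtColor(c["pixels"],cv2.COLOR_RGB2HSV); m=cv2.inRange(h,(100,120,60),(125,255,255)); m[:260]=0
P=np.array([world(c,u,v) for v,u in np.argwhere(m>0)]); a=P-[.4835,-.304,0]; f=a[:,0]*.883+a[:,1]*.469
print("lid: x along fixture",np.percentile(f,[5,50,95]),"z",np.percentile(P[:,2],[2,50,98]))
cv2.imwrite("pics/side6.png",c["pixels"][:,:,::-1])
E
```

```text
side [274.0990099  393.79537954] [264 385  20  19 303] plane [ 0.48239317 -0.30702979  0.07      ] depth [ 0.48223901 -0.31011636  0.07382502]
11.7 [ 0.53090405 -0.44874012  0.24600418] [-0.49027739 -0.03863793  0.20317729]
lid: x along fixture [0.16344807 0.17638781 0.29162595] z [-0.00028551  0.14499191  0.14937654]
```

View pics/side6.png

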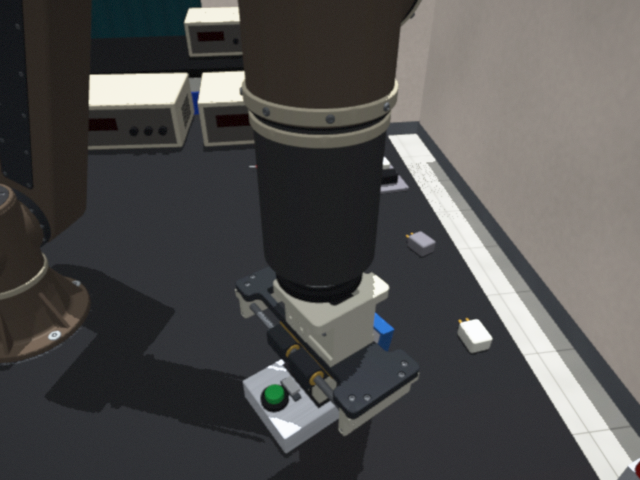

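The button is back up at (274,394), and the robot is clear of everything. The lid measures upright, just past its hinge: 0.16–0.18 m along the fixture and about 0.15 m high. I'll check the grey lid and then hand in.

```bash
python3 - <<'E'
from h import *
c=r.capture("top"); b=r.boxes_of("grey_lid","top"); print(b)
z=world(c,222,238)[2]; print("grey lid z",z,world(c,205,232)[2])
if z<0.1: print(r.close_job())
E
```

```text
[{'extent': [193.4, 201.1, 262.6, 259.5], 'conf': 0.69}]
grey lid z 0.07596935607094868 0.07680256275358288
the job is handed in; nothing more can be done
None
```

The blue-lidded fixture's button was pressed and let go, its lid is open at its stop, the grey lid is still shut, and the job is handed in (verdict not shown).

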